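# Pick the thick case from the stock bin and pack it snug

### The job

Find the one case in the clear stock bin that is both tall and thick, lift it out and stand it upright in the brown packing box, square beside the row of cases already there; set it down, do not drop it. Then take cardboard spacer pads from the rack, one at a time, and stand them in the box in line with the cases, all the way down, until the row is snug and no further pad would go in. Leave the other pieces in the bin and the unused pads in the rack, and do not knock over the torch.

Things in the scene. Friction and masses are not known exactly. Their poses are not given: they have to be found in the camera images.
- thick_case_mid (a point): the wanted piece, the only case in the bin both tall and thick: a closed clear case with paper insert and medal, standing, bottom edges bevelled 3 mm; 30 mm thick (its x), 56 mm wide (its y), 85 mm tall (its z); 100 to 200 g; this point is its centre. Fingers have room beside its +y and -y edges (56 mm apart); other pieces may stand close to its broad faces
- bin: clear open stock bin 230 (its x) x 266 (its y) x 60 mm high, walls and floor 4 mm, white rim; origin at the centre of its underside; fixed to the table. It holds a jumble of nine pieces, all standing on its floor
- slim1_mid (a point): a slim case in the bin, same look, 18 mm thick (its x), 56 mm wide (its y), 85 mm tall (its z); centre
- slim2_mid (a point): a second slim case in the bin, like slim1; centre
- short_case_mid (a point): a short thick case in the bin, 30 mm thick (its x), 56 mm wide (its y), 50 mm tall (its z); centre
- tube1_mid (a point): an upright coin tube in the bin, diameter 32, 70 mm tall; centre
- tube2_mid (a point): a second coin tube, like tube1; centre
- capsule1_mid (a point): a flat round coin capsule lying on the bin's floor, diameter 34, 10 mm high; centre
- capsule2_mid (a point): a flat round coin capsule lying on the bin's floor, diameter 34, 10 mm high; centre
- capsule3_mid (a point): a flat round coin capsule lying on the bin's floor, diameter 34, 10 mm high; centre
- rack: low grey rack 115 (its x) x 70 (its y) x 34 mm high with four slots in a row along its x, floor and walls 4 mm; a pad stands upright in each slot; origin at the centre of its underside; fixed
- pad1_mid (a point): a stiff honeycomb-board spacer pad, standing in a slot of the rack, broad faces across the row, bottom edges bevelled 3 mm; 18 mm thick (its x), 60 mm wide (its y), 85 mm tall (its z); about 35 g; all four are alike; this point is its centre, half-way up
- pad2_mid (a point): a stiff honeycomb-board spacer pad, standing in a slot of the rack, broad faces across the row, bottom edges bevelled 3 mm; 18 mm thick (its x), 60 mm wide (its y), 85 mm tall (its z); about 35 g; all four are alike; this point is its centre, half-way up
- pad3_mid (a point): a stiff honeycomb-board spacer pad, standing in a slot of the rack, broad faces across the row, bottom edges bevelled 3 mm; 18 mm thick (its x), 60 mm wide (its y), 85 mm tall (its z); about 35 g; all four are alike; this point is its centre, half-way up
- pad4_mid (a point): a stiff honeycomb-board spacer pad, standing in a slot of the rack, broad faces across the row, bottom edges bevelled 3 mm; 18 mm thick (its x), 60 mm wide (its y), 85 mm tall (its z); about 35 g; all four are alike; this point is its centre, half-way up
- box: open brown packing box, origin at the centre of its underside; fixed. Inside 107 (its x) x 66 (its y) x 38 mm deep, walls and floor 4 mm, rim 42 mm above the table; packed things stand 47 mm proud of it. At its +x end, tight, stands a banded row of 1, 2 or 3 slim cases; the rest is empty: room for the thick case, then 3, 2 or 1 pads and 5 mm of play
- row_of_1_face (a point): centre of the -x broad face (half-way up, 47 mm above the table) of a banded row of 1 slim case, fixed; 18 mm long along its x, 56 mm wide, 85 mm tall. One of the three rows is in the packing box, at its +x end, its x along the box's x; the other two stand in a grey tray nearby and stay there
- row_of_2_face (a point): centre of the -x broad face (half-way up, 47 mm above the table) of a banded row of 2 slim cases, fixed; 36 mm long along its x, 56 mm wide, 85 mm tall. One of the three rows is in the packing box, at its +x end, its x along the box's x; the other two stand in a grey tray nearby and stay there
- row_of_3_face (a point): centre of the -x broad face (half-way up, 47 mm above the table) of a banded row of 3 slim cases, fixed; 54 mm long along its x, 56 mm wide, 85 mm tall. One of the three rows is in the packing box, at its +x end, its x along the box's x; the other two stand in a grey tray nearby and stay there
- torch_mid (a point): a black metal torch standing on its head on the table, diameter 42, 150 mm tall; centre; a bystander

How it is judged:
By the outcome, as a careful person would: the job done as asked, in the order asked, and still so for the second after the job is handed in, with the robot touching nothing.
It also fails if it takes over 72 s, if anything falls off the work surface, if the arm or the gripper's body presses on something with over 40 N, if the wrist force passes 120 N, or if a joint passes its speed limit or range.

### The arm

A 6-joint arm with a two-finger parallel gripper is mounted at the origin on the work surface. World frame = base frame: x ahead of the robot, y to its left, z up, the work surface at z = 0. Lengths are in mm, angles in rad, forces in N, time in s.
With the tool pointing down it reaches from about 200 to 875 mm from the base axis. Payload 3.4 kg.
Tool frame: the origin (TCP) lies midway between the tips of the shut fingers; the grasp point (between the pads) lies 19 mm behind it (arm.grip_depth is the distance from the TCP to the grasp point, in mm); z points along the fingers, y is the line along which they close (so a half turn about z gives the same grasp; the last joint's range is limited). The gripper opens to 94 mm and grips with 3 to 60 N. Pads are 16 mm wide; open, the fingers measure 119 mm over their backs; the gripper's body (75 mm by 177 mm) begins 78 mm behind the grasp point.
Start: joints at [-1.335, 0.276, 1.505, -0, 1.361, -0.121], TCP at [200.836, -538.823, 205.493] pointing down, gripper open.
Joint ranges: [-2.89, 2.89], [-0.75, 2.08], [0.22, 2.7], [-1.18, 4.32], [0.11, 2.71], [-2.7, 2.7]. Speed limits (rad/s): [2.57, 2.57, 3.14, 3.14, 3.14, 3.14].

### API

Orientations are given as a unit quaternion [x, y, z, w].
In Python, from station import read_state, snapshot, camera_model, ticket, nets, arm gives the robot as it stands. The module is installed in compiled form; this text tells all that it offers.
- The arm moves only by the tool play_rows, never from a script. Its argument "series" is a list of rows, each an object of numbers: "dx", "dy", "dz": the shift along the world's x, y, z in m; "rx", "ry", "rz": the turn, a rotation vector about the world's x, y, z in rad. In form: [{"dx": .., "dy": .., "dz": .., "rx": .., "ry": .., "rz": ..}, ...]. A call has 1 to 8 rows; each row shifts and turns the commanded pose from where the row before left it; what a row does not reach is not made up. A row lasts 1/12 s, in which the tool goes at most 41.7 mm and 7.16 degrees, less where a joint would pass 70% of its speed; a pose out of reach is approached as far as the arm can. A call with a gripper value outside its range is refused whole. "fingers" is the closure in counts, from 0 (fully open) to 255 (shut), set as the call begins (left out, the last holds). The fingers move at their own pace and stop on an object; "force" is the grip in N (left out, the last holds). Time passes only in rows, so rows that do not move let the fingers close. It gives the time, the measured TCP pose, the force, the opening and the grip force at its end, in the units of the state.
- read_state(): the state, without advancing time (a new reading comes with each control period).
- snapshot(name): name is "side" or "top" or "wrist"; returns the picture (384x512x3 uint8, blue, green, red); there is no depth.
- camera_model(name): a dict with "K" (3x3 intrinsics, pixels), "R" (3x3) and "t" (3): a world point X has camera coordinates R X + t. Camera axes: x right, y down, z forward; pixel columns grow to the right and rows downward; lengths in mm; the calibration is good to about 2 mm. A picture is of the moment at which its call begins: read the wrist's pose just before it. camera_model takes no time and is no camera call; for the wrist camera it gives the pose at the moment of the call.
- ticket.sign_off(): hands the job in; it is judged then, once.
Trained networks look in the newest picture that a camera, given by its name, has taken for a name from the list of things; names that differ only in an ending like _2 or _b are one class to them, and where a whole thing is asked for, a point or a joint stands for the part that bears it (a point fixed in the world has none). Each returns a list of dicts, best first, with "p" (0 to 1); they miss things now and then, are a little off and sometimes report something else, mostly with a low value. They report only what shows in the picture. A call takes as long as a camera call.
- nets.cut_out(camera, query): "mask" (384x512 bool, what is visible of it).
- nets.landmark_of(camera, query): "position" ([x, y, z] in mm, in world coordinates, good to about 4 mm: a listed point, or the origin of a listed thing).
The state is a dict: "clock": time; "qpos": joint angles; "joint_velocities": joint speeds; "joint_torque": joint torques, N m; "tcp_pos": TCP position; "tcp_rot": TCP orientation; "contact_force": force on the tool from outside, world axes, zero at the start; "torque": the same for the moment, N m; "opening": finger opening in mm; "grip_force": force on a finger pad.
Only numpy, scipy, OpenCV 4.12 (cv2) and the standard library are available. Lean on these libraries where they do the work, as an engineer would, in place of code of your own. Each camera call takes 0.05 s, during which the arm holds its last target. There are 200 camera calls.

## Working session

There is one attempt and no reset: what is moved stays moved. The work goes in short steps, Python scripts to look and compute and a tool call to move; the robot and the scene stay as the last step left them, time stands still between calls to the robot, and variables do not carry over. Pictures are saved under pics/ and viewed, at most 10 in all, crops included, and the job is handed in when it is done.

Besides the shell and the picture viewer there is one more tool, called as a command line: name --argument value ..., lists and objects as JSON in quotes. play_rows: Moves the arm, as the interface text tells. Its arguments: {"type":"object","properties":{"series":{"type":"array"},"fingers":{"type":"number"},"force":{"type":"number"}},"required":["series"]}

```bash
mkdir -p pics
cat > h.py <<'E'
from station import read_state, snapshot, camera_model, ticket, nets, arm
import numpy as np, cv2
def lm(cam,qs):
    for q in qs:
        for d in nets.landmark_of(cam,q)[:3]:
            if d['p']>.2: print(cam,q,round(d['p'],2),np.round(d['position'],0))
E
python3 - <<'E'
from h import *
s=read_state();print({k:np.round(v,3) for k,v in s.items()})
a=snapshot('top');b=snapshot('side')
cv2.imwrite('pics/top.png',a);cv2.imwrite('pics/side.png',b)
qs=['thick_case_mid','bin','slim1_mid','short_case_mid','tube1_mid','rack','pad1_mid','box','row_of_1_face','row_of_2_face','row_of_3_face','torch_mid']
lm('top',qs);lm('side',['thick_case_mid','box','rack','row_of_1_face','row_of_2_face','row_of_3_face','torch_mid'])
for c in('top','side'):
  m=camera_model(c);print(c,-m['R'].T@m['t'])
E
```

```text
{'clock': np.float64(0.0), 'qpos': array([-1.335,  0.277,  1.506, -0.   ,  1.361, -0.121]), 'joint_velocities': array([ 0.001, -0.   ,  0.001,  0.001,  0.001, -0.   ]), 'joint_torque': array([-2.0000e-03, -4.0459e+01, -2.3724e+01,  7.0000e-02,  3.5000e-02,
       -0.0000e+00]), 'tcp_pos': array([ 200.703, -538.243,  204.611]), 'tcp_rot': array([ 0.984,  0.177, -0.   , -0.001]), 'contact_force': array([-0.314, -0.174,  0.042]), 'torque': array([-0.021,  0.003, -0.076]), 'grip_force': np.float64(0.0), 'opening': np.float64(93.699)}
top thick_case_mid 0.7 [585. 356.  46.]
top bin 0.7 [518. 287.   0.]
top bin 0.62 [456. 285.   8.]
top slim1_mid 0.67 [512. 347.  51.]
top short_case_mid 0.78 [589. 242.  30.]
top short_case_mid 0.71 [750. -59.  77.]
top short_case_mid 0.39 [516. 347.  48.]
top tube1_mid 0.8 [451. 228.  40.]
top rack 0.58 [511. 283.  14.]
top rack 0.49 [576. -62.   1.]
top rack 0.41 [513. 345.  48.]
top pad1_mid 0.5 [533. -51.  48.]
top box 0.76 [ 514. -256.   -2.]
top row_of_1_face 0.7 [ 519. -439.   52.]
top row_of_2_face 0.65 [588. -60.  48.]
top row_of_2_face 0.57 [ 573. -428.   42.]
top row_of_3_face 0.55 [ 516. -254.   48.]
top torch_mid 0.77 [749. -55.  74.]
side thick_case_mid 0.74 [585. 350.  48.]
side thick_case_mid 0.44 [582. 291.  11.]
side box 0.59 [ 516. -255.   -1.]
side box 0.4 [615. -64.  47.]
side rack 0.59 [574. -60.   3.]
side row_of_1_face 0.59 [ 521. -432.   42.]
side row_of_1_face 0.56 [582. 291.  12.]
side row_of_2_face 0.81 [ 578. -429.   45.]
side row_of_3_face 0.79 [ 514. -256.   49.]
side torch_mid 0.88 [750. -52.  76.]
top [377.07742409 -51.35384441 923.10918673]
side [450.51442693 616.85234816 743.10863685]
```

View pics/top.png

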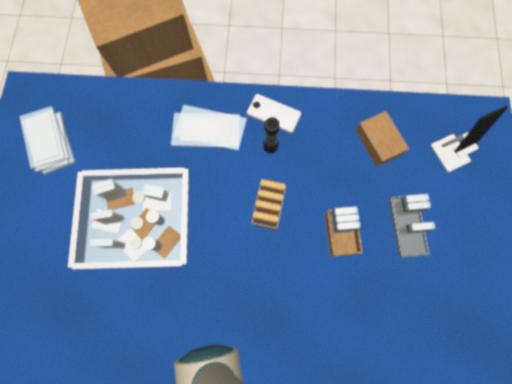

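View pics/side.png

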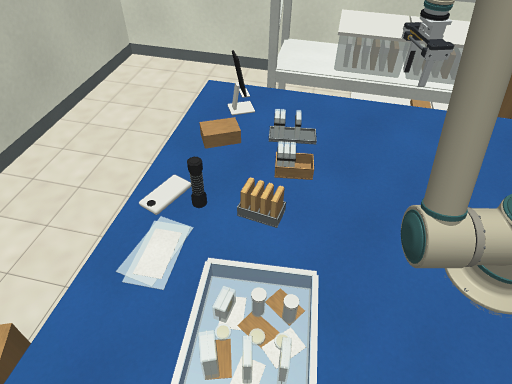

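The top view shows the bin at about (130,218), the rack with four pads at (269,204), and the box at (344,232) with three strips in it, so it holds the row of 3 and needs one pad. The grey tray is at (410,225) and the torch at (271,135). The side view agrees. Next I get the wrist camera geometry and zoomed crops.

Run:
```python
from h import *
m=camera_model('wrist');s=read_state()
from scipy.spatial.transform import Rotation as R
T=R.from_quat(s['tcp_rot']).as_matrix()
c=-m['R'].T@m['t'];print('cam in tool',T.T@(c-s['tcp_pos']));print(np.round(m['R']@T,3));print(m['K'])
print('tool y in world',T[:,1])
a=cv2.imread('pics/top.png')
z=lambda x,y,w,h,f:cv2.resize(a[y:y+h,x:x+w],None,fx=f,fy=f,interpolation=cv2.INTER_CUBIC)
p=z(66,164,126,108,4);q=z(240,170,126,96,4)
cv2.imwrite('pics/bin.png',p)
```

```text
cam in tool [  70.35432247    0.36942388 -179.51939616]
[[-0.     1.    -0.   ]
 [-0.97  -0.    -0.244]
 [-0.244  0.     0.97 ]]
[[337.26426024   0.         248.14567638]
 [  0.         337.26426024 192.32784737]
 [  0.           0.           1.        ]]
tool y in world [ 3.49273420e-01 -9.37020851e-01  6.07326859e-05]
```

View pics/bin.png

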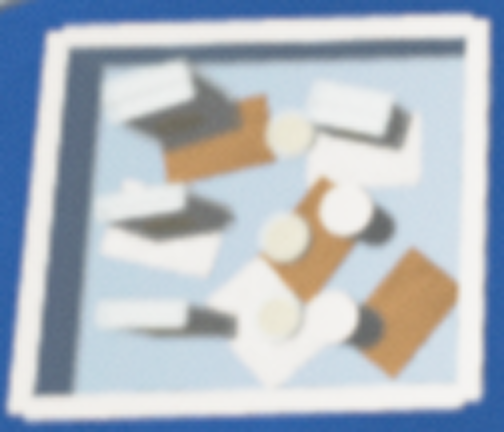

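The crop shows the thick tall case at top-left, (150,90) in the crop. Its long axis is turned about 15° from world −y, and there is clear room at both ends. Now to the viewpoint over the rack and box.

play_rows --series '[{"dx":0.027,"dy":0.03},{"dx":0.027,"dy":0.03},{"dx":0.027,"dy":0.03},{"dx":0.027,"dy":0.03},{"dx":0.027,"dy":0.03},{"dx":0.027,"dy":0.03},{"dx":0.027,"dy":0.03},{"dx":0.027,"dy":0.03}]' --fingers 0

```text
validation failed for argument at $.se...
```

play_rows --series '[{"dx":0.026,"dy":0.029},{"dx":0.026,"dy":0.029},{"dx":0.026,"dy":0.029},{"dx":0.026,"dy":0.029},{"dx":0.026,"dy":0.029},{},{},{}]'

```text
validation failed for argument at $.se...
```

```bash
cat >> h.py <<'E'
def wsnap(name):
    s=read_state();m=camera_model('wrist');a=snapshot('wrist');cv2.imwrite(f'pics/{name}.png',a)
    np.savez(name+'.npz',K=m['K'],R=m['R'],t=m['t']);print(np.round(s['clock'],2),np.round(s['tcp_pos'],1),np.round(s['tcp_rot'],3));return a
def px2w(name,uv,z):
    m=np.load(name+'.npz');uv=np.atleast_2d(uv).astype(float)
    d=np.c_[uv,np.ones(len(uv))]@np.linalg.inv(m['K']).T@m['R'];c=-m['R'].T@m['t']
    return (c+d*((z-c[2])/d[:,2])[:,None])[:,:2]
E
python3 - <<'E'
from h import *
a=wsnap('w1')
lm('wrist',['pad1_mid','rack','box','row_of_3_face','row_of_2_face','row_of_1_face'])
cv2.imwrite('pics/w1b.png',cv2.resize(a,(800,600),interpolation=cv2.INTER_CUBIC))
E
```

```text
1.05 [ 200.8 -538.8  205.5] [0.984 0.177 0.    0.   ]
```

View pics/w1b.png

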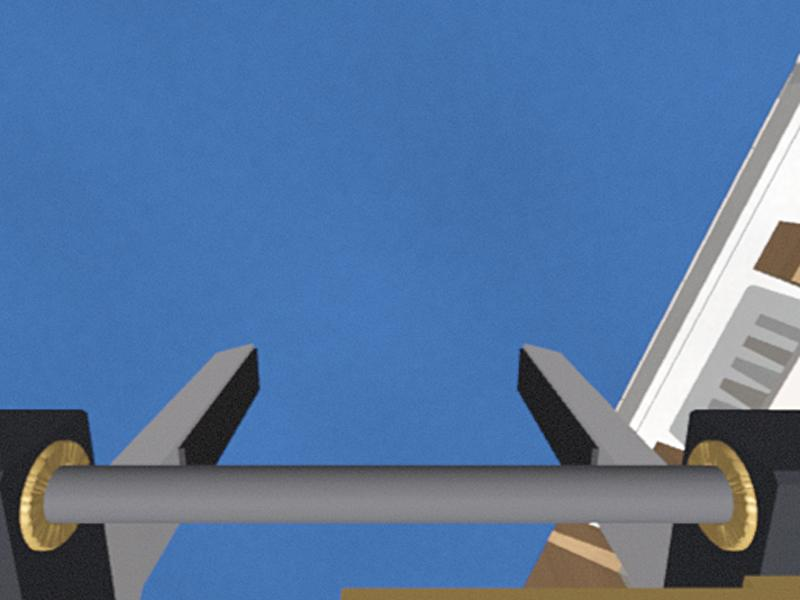

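The move calls were refused because each row needs all six keys. The wrist picture shows only empty table, and the gripper fills its lower half, below about row 345 of 600. So I will view targets from about 70 mm short of them.

play_rows --series '[{"dx":0.0225,"dy":0.032,"dz":0.003,"rx":0,"ry":0,"rz":-0.015},{"dx":0.0225,"dy":0.032,"dz":0.003,"rx":0,"ry":0,"rz":-0.015},{"dx":0.0225,"dy":0.032,"dz":0.003,"rx":0,"ry":0,"rz":-0.015},{"dx":0.0225,"dy":0.032,"dz":0.003,"rx":0,"ry":0,"rz":-0.015},{"dx":0.0225,"dy":0.032,"dz":0.003,"rx":0,"ry":0,"rz":-0.015},{"dx":0.0225,"dy":0.032,"dz":0.003,"rx":0,"ry":0,"rz":-0.015},{"dx":0.0225,"dy":0.032,"dz":0.003,"rx":0,"ry":0,"rz":-0.015},{"dx":0.0225,"dy":0.032,"dz":0.003,"rx":0,"ry":0,"rz":-0.015}]' --fingers 0

```text
clock: 2.07
tcp_pos: [381.6, -281.2, 229.9]
tcp_rot: [0.993, 0.118, 0.0, 0.0]
contact_force: [1.1, -0.5, 0.3]
opening: 93.7
grip_force: 0.0
```

play_rows --series '[{"dx":0.022,"dy":0.032,"dz":0.003,"rx":0,"ry":0,"rz":-0.015},{"dx":0.022,"dy":0.032,"dz":0.003,"rx":0,"ry":0,"rz":-0.015},{"dx":0.022,"dy":0.032,"dz":0.003,"rx":0,"ry":0,"rz":-0.015},{"dx":0.022,"dy":0.032,"dz":0.003,"rx":0,"ry":0,"rz":-0.015},{"dx":0,"dy":0,"dz":0,"rx":0,"ry":0,"rz":0},{"dx":0,"dy":0,"dz":0,"rx":0,"ry":0,"rz":0}]'

```text
clock: 2.57
tcp_pos: [469.6, -153.3, 241.6]
tcp_rot: [0.996, 0.091, 0.0, 0.0]
contact_force: [-0.2, -0.7, 0.3]
opening: 94.2
grip_force: 0.0
```

Run:
```python
from h import *
a=wsnap('w1')
lm('wrist',['pad1_mid','rack','box','row_of_3_face','row_of_2_face','row_of_1_face'])
cv2.imwrite('pics/w1b.png',cv2.resize(a,(800,600),interpolation=cv2.INTER_CUBIC))
```

```text
2.57 [ 469.6 -153.3  241.6] [0.996 0.091 0.    0.   ]
wrist pad1_mid 0.58 [531. -54.  50.]
wrist rack 0.59 [573. -62.   2.]
wrist box 0.81 [ 511. -256.   -3.]
```

View pics/w1b.png

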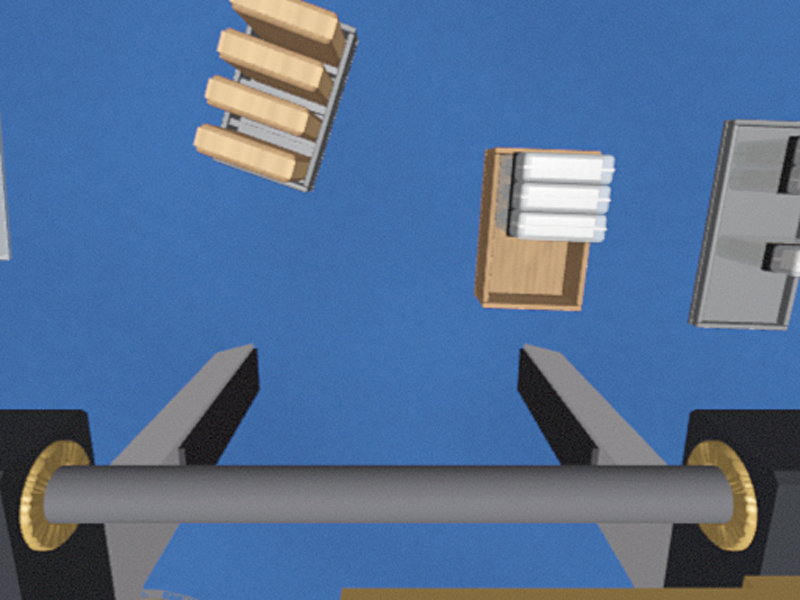

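The picture shows the box at about (535,230) of 800×600 with a row of 3, rim corners near (487,148), (481,307) and (581,310), and the row's front top edge running (511,238) to (604,243). The nearest pad's top face is around (250,150). I compute positions from these pixels.

Run:
```python
from h import *
f=.64
def rep(n,uv,z):
    w=px2w('w1',np.array(uv)*f,z);print(n,np.round(w,1).tolist());
    for i in range(len(w)-1):
        d=w[i+1]-w[i];print('   len',round(np.hypot(*d),1),'ang',round(np.degrees(np.arctan2(d[1],d[0])),1))
    return w
rep('boxrim TL BL BR',[(487,148),(481,307),(581,310)],42)
rep('rowfront',[(511,238),(604,243)],89)
rep('rowback-right',[(613,155),(604,243)],89)
rep('pad1 top',[(201,125),(305,158),(297,182),(195,146)],89)
rep('pad2 top',[(212,77),(316,111)],89)
a=cv2.imread('pics/w1.png')
c1=cv2.resize(a[85:205,295:400],None,fx=5,fy=5,interpolation=cv2.INTER_CUBIC)
c2=cv2.resize(a[60:130,110:235],None,fx=5,fy=5,interpolation=cv2.INTER_CUBIC)
cv2.imwrite('pics/c1.png',c1)
```

```text
boxrim TL BL BR [[564.6, -206.2], [452.9, -227.4], [464.0, -301.3]]
   len 113.7 ang -169.3
   len 74.7 ang -81.4
rowfront [[510.9, -225.3], [518.4, -284.0]]
   len 59.1 ang -82.7
rowback-right [[571.2, -274.4], [518.4, -284.0]]
   len 53.7 ang -169.7
pad1 top [[543.5, -26.5], [535.8, -90.5], [520.8, -87.7], [530.8, -24.0]]
   len 64.5 ang -96.9
   len 15.3 ang 169.4
   len 64.4 ang 81.1
pad2 top [[571.5, -30.3], [563.8, -93.1]]
   len 63.3 ang -97.0
```

View pics/c1.png

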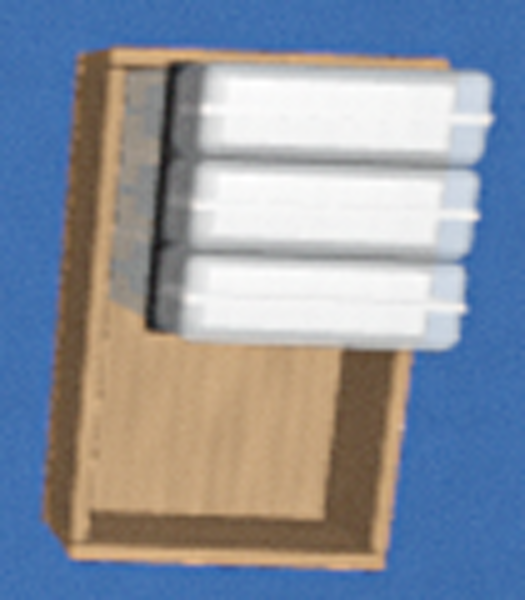

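```bash
cat >> h.py <<'E'
from scipy.optimize import least_squares
def fit(name,pts,uv,x0):
    m=np.load(name+'.npz');pts=np.array(pts,float);uv=np.array(uv,float)
    def f(p):
        c,s=np.cos(p[2]),np.sin(p[2]);w=pts.copy();w[:,0]=p[0]+c*pts[:,0]-s*pts[:,1];w[:,1]=p[1]+s*pts[:,0]+c*pts[:,1]
        q=(w@m['R'].T+m['t'])@m['K'].T;return (q[:,:2]/q[:,2:]-uv).ravel()
    r=least_squares(f,x0,x_scale=[1,1,.01]);print(np.round(r.x[:2],1),'yaw deg',round(np.degrees(r.x[2]),2),'res',np.round(r.fun,1));return r.x
E
python3 - <<'E'
from h import *
o=np.array([295,85])
U=np.array([(70,555),(384,566),(115,48),(185,340),(462,348),(489,70)])/5+o-.4
P=[(-57.5,37,42),(-57.5,-37,42),(57.5,37,42),(-.5,28,89),(-.5,-28,89),(53.5,-28,89)]
fit('w1',P,U,[512,-256,.15])
fit('w1',P[:3],U[:3],[512,-256,.15]);fit('w1',P[3:],U[3:],[512,-256,.15])
U=np.array([(201,125),(305,158),(297,182),(195,146)])*.64
fit('w1',[(9,30,89),(9,-30,89),(-9,-30,89),(-9,30,89)],U,[533,-56,-.15])
E
```

```text
[ 515.6 -256.2] yaw deg 8.61 res [-0.   0.7  0.6  0.4 -1.1 -0.8 -1.3  0.3 -0.2  0.4  1.9 -0.7]
[ 515.6 -256.6] yaw deg 8.14 res [-0.1  0.5  0.5  0.7 -0.3 -1. ]
[ 515.4 -256.4] yaw deg 9.61 res [-1.2  1.   0.   0.1  1.1 -1. ]
[532.7 -57.1] yaw deg -8.38 res [ 2.7 -2.3 -2.3 -2.  -2.5  1.   2.   3.2]
```

play_rows --series '[{"dx":0.002,"dy":0.04,"dz":0.0,"rx":0,"ry":0,"rz":0},{"dx":0.002,"dy":0.04,"dz":0.0,"rx":0,"ry":0,"rz":0},{"dx":0.002,"dy":0.04,"dz":0.0,"rx":0,"ry":0,"rz":0},{"dx":0.002,"dy":0.04,"dz":0.0,"rx":0,"ry":0,"rz":0},{"dx":0.002,"dy":0.04,"dz":0.0,"rx":0,"ry":0,"rz":0},{"dx":0.002,"dy":0.04,"dz":0.0,"rx":0,"ry":0,"rz":0},{"dx":0.002,"dy":0.04,"dz":0.0,"rx":0,"ry":0,"rz":0},{"dx":0.002,"dy":0.04,"dz":0.0,"rx":0,"ry":0,"rz":0}]'

```text
clock: 3.58
tcp_pos: [484.7, 166.1, 241.7]
tcp_rot: [0.996, 0.087, 0.0, 0.0]
contact_force: [-1.0, -0.3, 0.6]
opening: 94.0
grip_force: 0.0
```

play_rows --series '[{"dx":0.005,"dy":0.037,"dz":0.0,"rx":0,"ry":0,"rz":0},{"dx":0.005,"dy":0.037,"dz":0.0,"rx":0,"ry":0,"rz":0},{"dx":0.005,"dy":0.037,"dz":0.0,"rx":0,"ry":0,"rz":0},{"dx":0.005,"dy":0.037,"dz":0.0,"rx":0,"ry":0,"rz":0},{"dx":0.005,"dy":0.037,"dz":0.0,"rx":0,"ry":0,"rz":0},{"dx":0,"dy":0,"dz":0,"rx":0,"ry":0,"rz":0},{"dx":0,"dy":0,"dz":0,"rx":0,"ry":0,"rz":0}]'

```text
clock: 4.17
tcp_pos: [510.1, 350.8, 240.6]
tcp_rot: [0.996, 0.089, -0.001, 0.0]
contact_force: [-0.1, -0.1, 0.0]
opening: 94.2
grip_force: 0.0
```

Run:
```python
from h import *
a=wsnap('w2')
lm('wrist',['thick_case_mid','slim1_mid','short_case_mid'])
cv2.imwrite('pics/w2b.png',cv2.resize(a,(800,600),interpolation=cv2.INTER_CUBIC))
```

```text
4.17 [510.1 350.8 240.6] [ 0.996  0.089 -0.001  0.   ]
wrist slim1_mid 0.7 [512. 346.  46.]
wrist short_case_mid 0.69 [586. 241.  32.]
```

View pics/w2b.png

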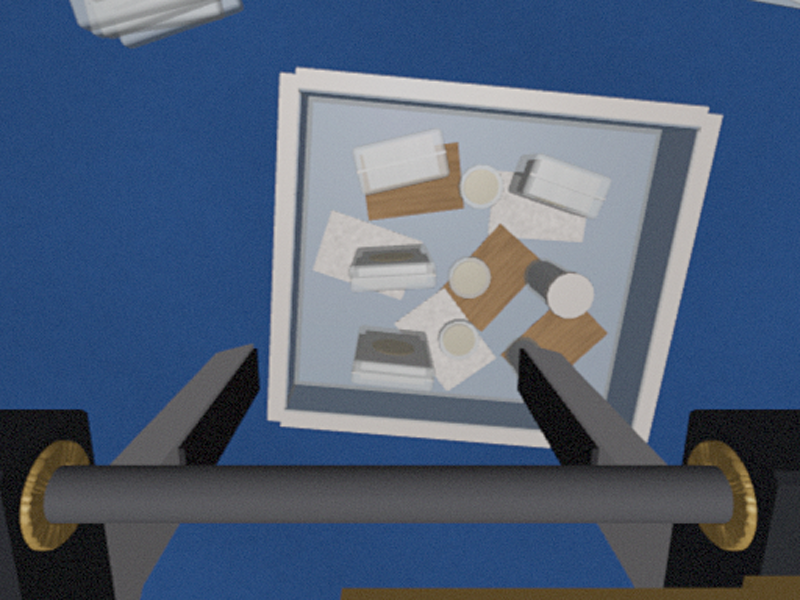

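The picture shows the wanted case at about (400,162) of 800×600, standing free, with its top-face corners near (354,154), (440,130), (448,172) and (365,194). The bin wall is about 45 px off its left end.

Run:
```python
from h import *
U=np.array([(354,156),(440,131),(448,170),(366,194)])*.64
p=fit('w2',[(15,28,89),(15,-28,89),(-15,-28,89),(-15,28,89)],U,[585,353,.2])
w=px2w('w2',np.array([(298,92),(271,402)])*.64,60);print('left wall rim inner',w)
s=read_state();from scipy.spatial.transform import Rotation as R
t=R.from_quat(s['tcp_rot']).as_matrix()[:,1];y=np.degrees(np.arctan2(t[1],t[0]))+90
print('tool yaw',y,'delta',p[:2]-s['tcp_pos'][:2],'rz',p[2]-np.radians(y))
n=np.array([-np.sin(p[2]),np.cos(p[2])]);
d=w[1]-w[0];d/=np.hypot(*d);q=p[:2]-w[0];print('dist centre-wall',abs(d[0]*q[1]-d[1]*q[0]))
a=cv2.imread('pics/w2.png');cv2.imwrite('pics/c2.png',cv2.resize(a[70:145,200:310],None,fx=7,fy=7,interpolation=cv2.INTER_CUBIC))
```

```text
[583.6 354.8] yaw deg 25.91 res [-2.2 -2.8  0.2 -3.7  2.9  3.1 -0.9  3.9]
left wall rim inner [[615.64143339 427.60042972]
 [398.68734574 418.01167306]]
tool yaw 10.011698963001507 delta [73.64836309  6.43500511] rz 0.27743243698167963
dist centre-wall 71.33515335502246
```

View pics/c2.png

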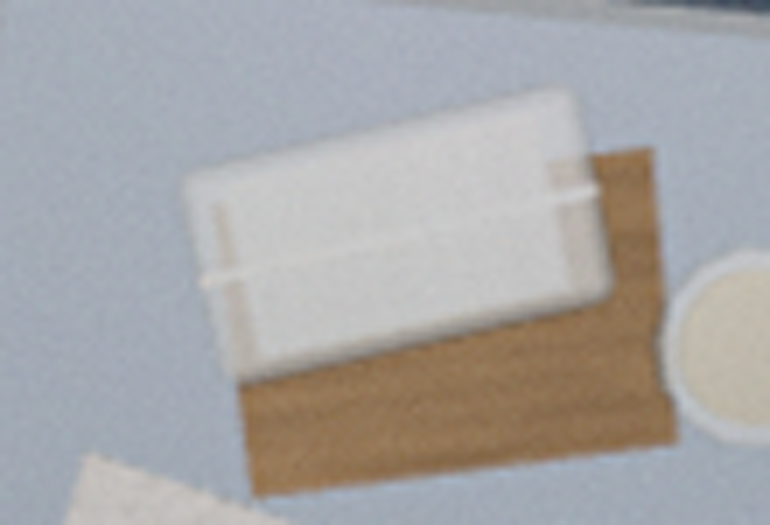

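Run:
```python
from h import *
U=np.array([(183,174),(578,88),(612,300),(234,382)])/7+[200,70]-.4
p=fit('w2',[(15,28,89),(15,-28,89),(-15,-28,89),(-15,28,89)],U,[585,353,.2])
s=read_state();print('delta',p[:2]-s['tcp_pos'][:2],'rz',p[2]-np.radians(10))
```

```text
[584.4 355.2] yaw deg 22.11 res [-1.1 -0.6  0.9 -1.2  1.7  0.7 -1.5  1.3]
delta [74.4356608  6.8396313] rz 0.21135823164548986
```

play_rows --series '[{"dx":0.0248,"dy":0.0022,"dz":-0.01,"rx":0,"ry":0,"rz":0.07},{"dx":0.0248,"dy":0.0022,"dz":-0.015,"rx":0,"ry":0,"rz":0.07},{"dx":0.0248,"dy":0.0022,"dz":-0.025,"rx":0,"ry":0,"rz":0.071},{"dx":0,"dy":0,"dz":-0.03,"rx":0,"ry":0,"rz":0},{"dx":0,"dy":0,"dz":-0.01,"rx":0,"ry":0,"rz":0},{"dx":0,"dy":0,"dz":0,"rx":0,"ry":0,"rz":0},{"dx":0,"dy":0,"dz":0,"rx":0,"ry":0,"rz":0}]'

```text
clock: 4.95
tcp_pos: [583.9, 355.9, 152.1]
tcp_rot: [0.981, 0.192, -0.0, 0.0]
contact_force: [0.5, 1.1, 0.3]
opening: 94.6
grip_force: 0.0
```

Run:
```python
from h import *
a=wsnap('w3')
cv2.imwrite('pics/w3b.png',cv2.resize(a,(800,600),interpolation=cv2.INTER_CUBIC))
```

```text
4.95 [583.9 355.9 152.1] [ 0.981  0.192 -0.     0.   ]
```

View pics/w3b.png

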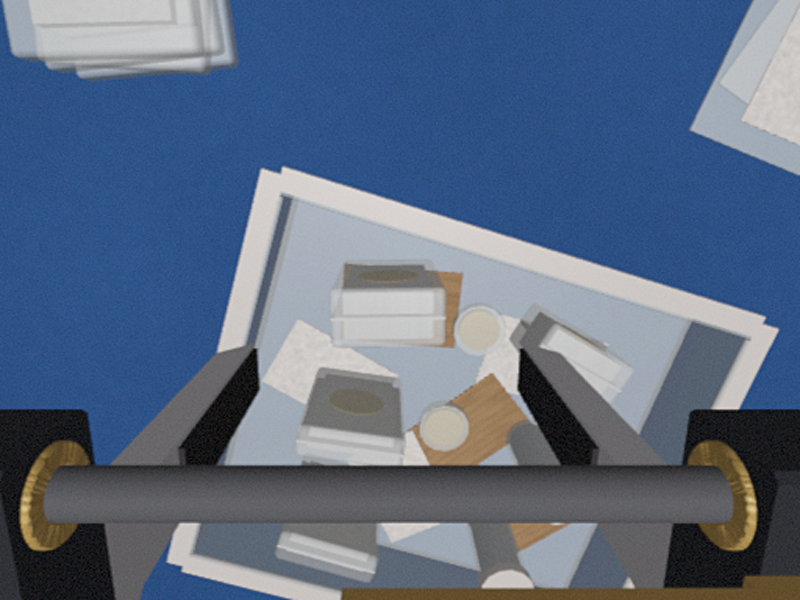

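The view shows the case top spanning columns 331–446, midway between the fingers (258 and 519), with its edges square to the image. I go down and grip at about 20 N.

Run:
```python
from h import *
print(px2w('w3',np.array([(331,318),(446,318),(388,347),(388,290)])*.64,89))
```

```text
[[574.46224277 380.9640482 ]
 [595.19358738 329.97898188]
 [571.17848172 350.17757184]
 [597.47421412 360.87517203]]
```

play_rows --series '[{"dx":0,"dy":0,"dz":-0.03,"rx":0,"ry":0,"rz":0},{"dx":0,"dy":0,"dz":-0.03,"rx":0,"ry":0,"rz":0},{"dx":0,"dy":0,"dz":-0.025,"rx":0,"ry":0,"rz":0},{"dx":0,"dy":0,"dz":-0.015,"rx":0,"ry":0,"rz":0},{"dx":0,"dy":0,"dz":0,"rx":0,"ry":0,"rz":0},{"dx":0,"dy":0,"dz":0,"rx":0,"ry":0,"rz":0}]'

```text
clock: 5.5
tcp_pos: [584.7, 357.2, 53.2]
tcp_rot: [0.981, 0.193, 0.001, -0.0]
contact_force: [-0.0, -0.2, 0.5]
opening: 94.1
grip_force: 0.0
```

play_rows --series '[{"dx":0,"dy":0,"dz":0,"rx":0,"ry":0,"rz":0},{"dx":0,"dy":0,"dz":0,"rx":0,"ry":0,"rz":0},{"dx":0,"dy":0,"dz":0,"rx":0,"ry":0,"rz":0},{"dx":0,"dy":0,"dz":0,"rx":0,"ry":0,"rz":0},{"dx":0,"dy":0,"dz":0,"rx":0,"ry":0,"rz":0},{"dx":0,"dy":0,"dz":0,"rx":0,"ry":0,"rz":0},{"dx":0,"dy":0,"dz":0,"rx":0,"ry":0,"rz":0}]' --fingers 150 --force 20

```text
clock: 6.08
tcp_pos: [584.4, 356.7, 51.8]
tcp_rot: [0.981, 0.193, 0.0, 0.0]
contact_force: [0.3, -1.5, 2.1]
opening: 55.5
grip_force: 20.0
```

The case is held: opening 55.5 mm at 20 N. I lift it and carry it to above the box.

play_rows --series '[{"dx":0,"dy":0,"dz":0.015,"rx":0,"ry":0,"rz":0},{"dx":0,"dy":0,"dz":0.03,"rx":0,"ry":0,"rz":0},{"dx":0,"dy":0,"dz":0.035,"rx":0,"ry":0,"rz":0},{"dx":0,"dy":0,"dz":0.035,"rx":0,"ry":0,"rz":0},{"dx":0,"dy":0,"dz":0.015,"rx":0,"ry":0,"rz":0}]'

```text
clock: 6.5
tcp_pos: [586.1, 357.7, 186.4]
tcp_rot: [0.981, 0.193, 0.003, -0.001]
contact_force: [0.2, 0.1, -0.4]
opening: 55.8
grip_force: 20.0
```

play_rows --series '[{"dx":-0.0054,"dy":-0.0385,"dz":0,"rx":0,"ry":0,"rz":-0.0148},{"dx":-0.0054,"dy":-0.0385,"dz":0,"rx":0,"ry":0,"rz":-0.0148},{"dx":-0.0054,"dy":-0.0385,"dz":0,"rx":0,"ry":0,"rz":-0.0148},{"dx":-0.0054,"dy":-0.0385,"dz":0,"rx":0,"ry":0,"rz":-0.0148},{"dx":-0.0054,"dy":-0.0385,"dz":0,"rx":0,"ry":0,"rz":-0.0148},{"dx":-0.0054,"dy":-0.0385,"dz":0,"rx":0,"ry":0,"rz":-0.0148},{"dx":-0.0054,"dy":-0.0385,"dz":0,"rx":0,"ry":0,"rz":-0.0148},{"dx":-0.0054,"dy":-0.0385,"dz":0,"rx":0,"ry":0,"rz":-0.0148}]'

```text
clock: 7.17
tcp_pos: [540.1, 47.1, 181.2]
tcp_rot: [0.991, 0.134, -0.0, 0.0]
contact_force: [0.3, 0.6, -1.1]
opening: 55.7
grip_force: 20.0
```

play_rows --series '[{"dx":-0.0054,"dy":-0.0385,"dz":0,"rx":0,"ry":0,"rz":-0.0148},{"dx":-0.0054,"dy":-0.0385,"dz":0,"rx":0,"ry":0,"rz":-0.0148},{"dx":-0.0054,"dy":-0.0385,"dz":0,"rx":0,"ry":0,"rz":-0.0148},{"dx":-0.0054,"dy":-0.0385,"dz":0,"rx":0,"ry":0,"rz":-0.0148},{"dx":-0.0054,"dy":-0.0385,"dz":0,"rx":0,"ry":0,"rz":-0.0148},{"dx":-0.0054,"dy":-0.0385,"dz":0,"rx":0,"ry":0,"rz":-0.0148},{"dx":-0.0054,"dy":-0.0385,"dz":0,"rx":0,"ry":0,"rz":-0.0148},{"dx":-0.0054,"dy":-0.0385,"dz":0,"rx":0,"ry":0,"rz":-0.0148}]'

```text
clock: 7.83
tcp_pos: [497.0, -260.9, 181.2]
tcp_rot: [0.997, 0.075, -0.0, -0.0]
contact_force: [1.0, -0.1, -1.3]
opening: 55.9
grip_force: 20.0
```

play_rows --series '[{"dx":0,"dy":0,"dz":0,"rx":0,"ry":0,"rz":0},{"dx":0,"dy":0,"dz":0,"rx":0,"ry":0,"rz":0},{"dx":0,"dy":0,"dz":0,"rx":0,"ry":0,"rz":0},{"dx":0,"dy":0,"dz":0,"rx":0,"ry":0,"rz":0}]'

```text
clock: 8.17
tcp_pos: [497.7, -257.7, 181.2]
tcp_rot: [0.997, 0.076, -0.0, -0.001]
contact_force: [0.3, -0.0, -0.8]
opening: 56.4
grip_force: 20.0
```

Run:
```python
from h import *
a=wsnap('w4')
cv2.imwrite('pics/w4b.png',cv2.resize(a[30:300,100:460],None,fx=2.2,fy=2.2,interpolation=cv2.INTER_CUBIC))
```

```text
8.17 [ 497.7 -257.7  181.2] [ 0.997  0.076 -0.    -0.001]
```

View pics/w4b.png

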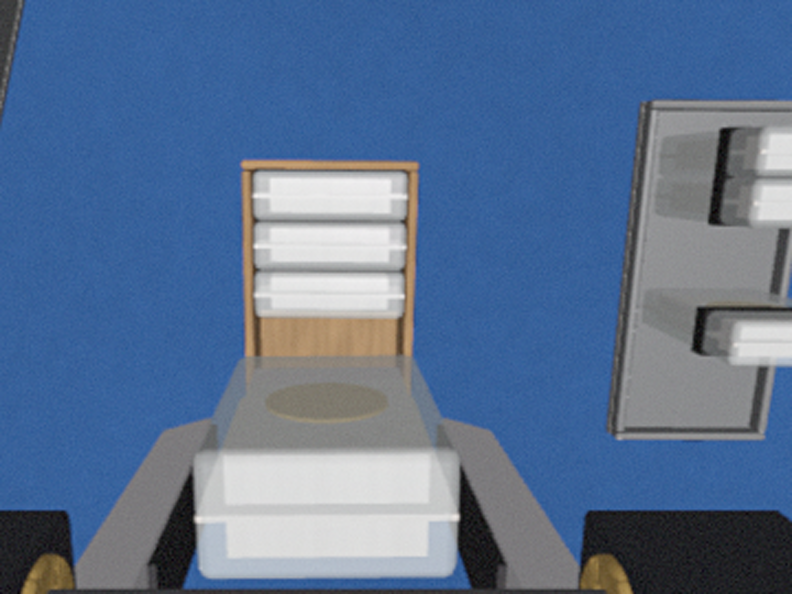

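The picture shows the case held square, its front bottom edge spanning columns 245–410, in line with the row of 3 (254–405). The row's front top edge is at row 317.

Run:
```python
from h import *
o=np.array([100,30])
U=np.array([(242,161),(419,162),(253,171),(407,171),(254,318),(405,318)])/2.2+o-.3
P=[(57.5,37,42),(57.5,-37,42),(53.5,28,89),(53.5,-28,89),(-.5,28,89),(-.5,-28,89)]
p=fit('w4',P,U,[512,-256,.15])
s=read_state();m=np.load('w4.npz')
c,sn=np.cos(p[2]),np.sin(p[2])
for g in (15.5,17):
  print('target',g,p[0]-g*c,p[1]-g*sn)
print(s['tcp_pos'])
```

```text
[ 515.  -256.6] yaw deg 8.49 res [-0.5 -0.4  0.  -0.5 -0.7 -0.4  1.  -0.2  0.2  0.7 -0.1  0.9]
target 15.5 499.6892439451844 -258.83847432487204
target 17 498.2056819679989 -259.05993280822616
[ 497.89618755 -257.63532624  181.38445339]
```

play_rows --series '[{"dx":0,"dy":-0.001,"dz":-0.015,"rx":0,"ry":0,"rz":0},{"dx":0,"dy":0,"dz":-0.03,"rx":0,"ry":0,"rz":0},{"dx":0,"dy":0,"dz":-0.02,"rx":0,"ry":0,"rz":0},{"dx":0,"dy":0,"dz":-0.015,"rx":0,"ry":0,"rz":0},{"dx":0,"dy":0,"dz":-0.008,"rx":0,"ry":0,"rz":0},{"dx":0,"dy":0,"dz":-0.007,"rx":0,"ry":0,"rz":0},{"dx":0,"dy":0,"dz":-0.007,"rx":0,"ry":0,"rz":0},{"dx":0,"dy":0,"dz":0,"rx":0,"ry":0,"rz":0}]'

```text
clock: 8.88
tcp_pos: [497.7, -259.5, 78.8]
tcp_rot: [0.997, 0.076, -0.0, -0.0]
contact_force: [-0.2, 0.3, -1.4]
opening: 55.7
grip_force: 20.0
```

play_rows --series '[{"dx":0,"dy":0,"dz":-0.006,"rx":0,"ry":0,"rz":0},{"dx":0,"dy":0,"dz":-0.006,"rx":0,"ry":0,"rz":0},{"dx":0,"dy":0,"dz":-0.006,"rx":0,"ry":0,"rz":0},{"dx":0,"dy":0,"dz":-0.004,"rx":0,"ry":0,"rz":0},{"dx":0,"dy":0,"dz":-0.002,"rx":0,"ry":0,"rz":0},{"dx":0,"dy":0,"dz":0,"rx":0,"ry":0,"rz":0},{"dx":0,"dy":0,"dz":0,"rx":0,"ry":0,"rz":0}]'

```text
clock: 9.47
tcp_pos: [497.8, -260.3, 55.4]
tcp_rot: [0.997, 0.075, -0.0, -0.0]
contact_force: [0.3, -0.3, -1.7]
opening: 56.2
grip_force: 20.0
```

play_rows --series '[{"dx":0,"dy":0,"dz":-0.002,"rx":0,"ry":0,"rz":0},{"dx":0,"dy":0,"dz":-0.001,"rx":0,"ry":0,"rz":0},{"dx":0,"dy":0,"dz":-0.001,"rx":0,"ry":0,"rz":0},{"dx":0,"dy":0,"dz":0,"rx":0,"ry":0,"rz":0},{"dx":0,"dy":0,"dz":0,"rx":0,"ry":0,"rz":0}]'

```text
clock: 9.88
tcp_pos: [497.8, -260.2, 51.5]
tcp_rot: [0.997, 0.075, -0.0, 0.0]
contact_force: [0.3, 0.6, -1.0]
opening: 55.6
grip_force: 20.0
```

play_rows --series '[{"dx":0.001,"dy":0,"dz":0,"rx":0,"ry":0,"rz":0},{"dx":0.001,"dy":0,"dz":0,"rx":0,"ry":0,"rz":0},{"dx":0,"dy":0,"dz":0,"rx":0,"ry":0,"rz":0},{"dx":0,"dy":0,"dz":0,"rx":0,"ry":0,"rz":0}]'

```text
clock: 10.22
tcp_pos: [500.0, -260.3, 51.5]
tcp_rot: [0.997, 0.075, 0.0, 0.0]
contact_force: [-0.3, -0.1, -0.8]
opening: 55.8
grip_force: 20.0
```

play_rows --series '[{"dx":0,"dy":0,"dz":-0.001,"rx":0,"ry":0,"rz":0},{"dx":0,"dy":0,"dz":0,"rx":0,"ry":0,"rz":0},{"dx":0,"dy":0,"dz":0,"rx":0,"ry":0,"rz":0}]'

```text
clock: 10.47
tcp_pos: [500.1, -260.3, 50.8]
tcp_rot: [0.997, 0.075, 0.0, 0.0]
contact_force: [-0.0, 0.3, 0.9]
opening: 56.0
grip_force: 20.0
```

play_rows --series '[{"dx":0.001,"dy":0,"dz":0,"rx":0,"ry":0,"rz":0},{"dx":0,"dy":0,"dz":0,"rx":0,"ry":0,"rz":0},{"dx":0,"dy":0,"dz":0,"rx":0,"ry":0,"rz":0}]'

```text
clock: 10.72
tcp_pos: [500.3, -260.3, 50.7]
tcp_rot: [0.997, 0.076, -0.001, 0.0]
contact_force: [-0.9, -0.7, 4.4]
opening: 55.5
grip_force: 20.0
```

The case stands on the floor (vertical force up) and touches the row (x stopped moving). I release it and rise.

play_rows --series '[{"dx":0,"dy":0,"dz":0,"rx":0,"ry":0,"rz":0},{"dx":0,"dy":0,"dz":0,"rx":0,"ry":0,"rz":0},{"dx":0,"dy":0,"dz":0,"rx":0,"ry":0,"rz":0},{"dx":0,"dy":0,"dz":0,"rx":0,"ry":0,"rz":0},{"dx":0,"dy":0,"dz":0.01,"rx":0,"ry":0,"rz":0},{"dx":0,"dy":0,"dz":0.02,"rx":0,"ry":0,"rz":0},{"dx":0,"dy":0,"dz":0.03,"rx":0,"ry":0,"rz":0},{"dx":0,"dy":0,"dz":0.03,"rx":0,"ry":0,"rz":0}]' --fingers 0

```text
clock: 11.38
tcp_pos: [500.4, -259.8, 141.4]
tcp_rot: [0.997, 0.075, -0.001, -0.001]
contact_force: [0.6, -0.8, -0.5]
opening: 94.4
grip_force: 0.0
```

play_rows --series '[{"dx":-0.004,"dy":0.033,"dz":0.018,"rx":0,"ry":0,"rz":0},{"dx":-0.004,"dy":0.033,"dz":0.018,"rx":0,"ry":0,"rz":-0.05},{"dx":-0.004,"dy":0.033,"dz":0.018,"rx":0,"ry":0,"rz":-0.05},{"dx":-0.004,"dy":0.033,"dz":0.018,"rx":0,"ry":0,"rz":-0.05},{"dx":-0.004,"dy":0.033,"dz":0.018,"rx":0,"ry":0,"rz":-0.05},{"dx":-0.003,"dy":0.033,"dz":0.01,"rx":0,"ry":0,"rz":-0.05},{"dx":0,"dy":0,"dz":0,"rx":0,"ry":0,"rz":0},{"dx":0,"dy":0,"dz":0,"rx":0,"ry":0,"rz":0}]'

```text
clock: 12.05
tcp_pos: [478.1, -61.0, 242.1]
tcp_rot: [0.999, -0.048, 0.002, 0.0]
contact_force: [0.6, 0.8, 0.7]
opening: 94.0
grip_force: 0.0
```

Run:
```python
from h import *
a=wsnap('w5')
cv2.imwrite('pics/w5b.png',cv2.resize(a[0:250,110:510],None,fx=2,fy=2,interpolation=cv2.INTER_CUBIC))
```

```text
12.05 [478.1 -61.  242.1] [ 0.999 -0.048  0.002  0.   ]
```

View pics/w5b.png

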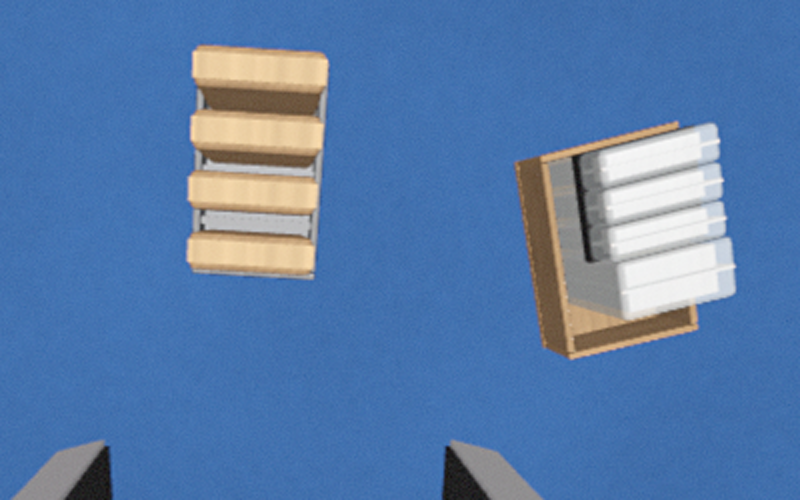

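The picture shows the case in the box, square and flush against the row, with an empty slot at its −x end; the nearest pad's top is at about (252,252). That was my 11th picture view, one over the limit of 10, so from here I work from numbers only.

Run:
```python
from h import *
P=[(9,30,89),(9,-30,89),(-9,-30,89),(-9,30,89)]
o=np.array([110,0])
p=fit('w5',P,np.array([(189,232),(316,237),(314,273),(188,267)])/2+o-.25,[533,-57,-.15])
fit('w5',P,np.array([(190,172),(319,177),(317,213),(189,207)])/2+o-.25,[562,-60,-.15])
# automatic check: tan blobs
a=cv2.imread('pics/w5.png');h=cv2.cvtColor(a,cv2.COLOR_BGR2HSV)
m=((h[...,0]>8)&(h[...,0]<28)&(h[...,1]>60)&(h[...,2]>185)).astype(np.uint8);m[:,300:]=0;m[240:]=0
n,l,st,_=cv2.connectedComponentsWithStats(m)
for i in range(1,n):
    if st[i,4]>300:
        r=cv2.minAreaRect(np.argwhere(l==i)[:,::-1].astype(np.float32));b=cv2.boxPoints(r)
        w=px2w('w5',b,89);print(st[i],np.round(w.mean(0),1),[round(float(np.hypot(*(w[k]-w[k-1]))),1) for k in (0,1)],[round(np.degrees(np.arctan2(*(w[k]-w[k-1])[::-1])),1) for k in(0,1)])
# box slot: case -x face top edge in this view, and rim -x corners
U=np.array([(543,347),(571,357),(698,328)])/2+o
fit('w5',[(-57.5,37,0),(-57.5,37,42),(-57.5,-37,42)],U-.25,[515,-256,.15])
w=px2w('w5',np.array([(626,319),(734,294)])/2+o-.25,89);print('case front edge',w,np.degrees(np.arctan2(*(w[1]-w[0])[::-1]))+90)
s=read_state();print(s['tcp_pos'],'tool yaw',np.degrees(2*np.arctan2(s['tcp_rot'][1],s['tcp_rot'][0])))
```

```text
[532.7 -54.6] yaw deg -7.98 res [ 0.6 -0.7 -0.7 -0.4 -0.7  0.4  0.8  0.7]
[560.5 -58.4] yaw deg -7.9 res [ 0.4 -1.1 -0.5 -0.8 -0.6  0.8  0.7  1.1]
[ 207   23   67   22 1205] [614.4 -67. ] [60.8, 15.7] [np.float64(81.1), np.float64(-11.2)]
[ 206   55   66   22 1137] [587.3 -62.7] [61.0, 15.9] [np.float64(81.1), np.float64(-11.0)]
[ 205   86   64   20 1049] [561.  -58.1] [60.3, 15.4] [np.float64(81.1), np.float64(-10.9)]
[ 204  117   63   20 1006] [532.5 -54.1] [60.7, 16.2] [np.float64(81.0), np.float64(-10.8)]
[  22  163   37   66 1300] [480.4 152.9] [68.1, 32.0] [np.float64(3.7), np.float64(-77.7)]
[ 515.7 -256.6] yaw deg 8.53 res [-0.4 -0.8 -0.4  0.9  0.8 -0.1]
case front edge [[ 482.65363952 -236.10442687]
 [ 490.03058658 -288.69216708]] 7.985278886434372
[477.91239612 -62.04748257 241.18347096] tool yaw -5.553356884098778
```

play_rows --series '[{"dx":0.0273,"dy":0.0038,"dz":-0.02,"rx":0,"ry":0,"rz":-0.027},{"dx":0.0273,"dy":0.0038,"dz":-0.03,"rx":0,"ry":0,"rz":-0.027},{"dx":0,"dy":0,"dz":-0.035,"rx":0,"ry":0,"rz":0},{"dx":0,"dy":0,"dz":0,"rx":0,"ry":0,"rz":0},{"dx":0,"dy":0,"dz":0,"rx":0,"ry":0,"rz":0},{"dx":0,"dy":0,"dz":0,"rx":0,"ry":0,"rz":0}]'

```text
clock: 12.6
tcp_pos: [532.8, -55.8, 156.3]
tcp_rot: [0.997, -0.077, 0.0, 0.0]
contact_force: [0.2, 0.7, 0.3]
opening: 94.1
grip_force: 0.0
```

play_rows --series '[{"dx":0,"dy":0,"dz":-0.03,"rx":0,"ry":0,"rz":0},{"dx":0,"dy":0,"dz":-0.03,"rx":0,"ry":0,"rz":0},{"dx":0,"dy":0,"dz":-0.025,"rx":0,"ry":0,"rz":0},{"dx":0,"dy":0,"dz":-0.018,"rx":0,"ry":0,"rz":0},{"dx":0,"dy":0,"dz":0,"rx":0,"ry":0,"rz":0},{"dx":0,"dy":0,"dz":0,"rx":0,"ry":0,"rz":0}]'

```text
clock: 13.1
tcp_pos: [533.2, -55.3, 53.9]
tcp_rot: [0.997, -0.077, 0.001, 0.0]
contact_force: [0.4, -0.1, -0.3]
opening: 94.5
grip_force: 0.0
```

play_rows --series '[{"dx":0,"dy":0,"dz":0,"rx":0,"ry":0,"rz":0},{"dx":0,"dy":0,"dz":0,"rx":0,"ry":0,"rz":0},{"dx":0,"dy":0,"dz":0,"rx":0,"ry":0,"rz":0},{"dx":0,"dy":0,"dz":0,"rx":0,"ry":0,"rz":0},{"dx":0,"dy":0,"dz":0,"rx":0,"ry":0,"rz":0},{"dx":0,"dy":0,"dz":0,"rx":0,"ry":0,"rz":0},{"dx":0,"dy":0,"dz":0,"rx":0,"ry":0,"rz":0}]' --fingers 150 --force 15

```text
clock: 13.68
tcp_pos: [532.8, -54.4, 53.0]
tcp_rot: [0.997, -0.076, 0.0, -0.0]
contact_force: [-0.1, 1.0, 4.4]
opening: 59.8
grip_force: 15.0
```

The pad is gripped: opening 59.8 mm, 15 N. I lift it and carry it over the remaining slot.

play_rows --series '[{"dx":0,"dy":0,"dz":0.01,"rx":0,"ry":0,"rz":0},{"dx":0,"dy":0,"dz":0.025,"rx":0,"ry":0,"rz":0},{"dx":0,"dy":0,"dz":0.035,"rx":0,"ry":0,"rz":0},{"dx":0,"dy":0,"dz":0.035,"rx":0,"ry":0,"rz":0},{"dx":0,"dy":0,"dz":0.02,"rx":0,"ry":0,"rz":0},{"dx":0,"dy":0,"dz":0,"rx":0,"ry":0,"rz":0}]'

```text
clock: 14.18
tcp_pos: [535.7, -55.5, 183.0]
tcp_rot: [0.997, -0.076, 0.005, 0.001]
contact_force: [0.2, 0.7, -0.6]
opening: 60.1
grip_force: 15.0
```

play_rows --series '[{"dx":-0.0098,"dy":-0.0348,"dz":0,"rx":0,"ry":0,"rz":0.0503},{"dx":-0.0098,"dy":-0.0348,"dz":0,"rx":0,"ry":0,"rz":0.0503},{"dx":-0.0098,"dy":-0.0348,"dz":0,"rx":0,"ry":0,"rz":0.0503},{"dx":-0.0098,"dy":-0.0348,"dz":0,"rx":0,"ry":0,"rz":0.0503},{"dx":-0.0098,"dy":-0.0348,"dz":0,"rx":0,"ry":0,"rz":0.0503},{"dx":-0.0098,"dy":-0.0348,"dz":0,"rx":0,"ry":0,"rz":0.0503},{"dx":0,"dy":0,"dz":0,"rx":0,"ry":0,"rz":0},{"dx":0,"dy":0,"dz":0,"rx":0,"ry":0,"rz":0}]'

```text
clock: 14.85
tcp_pos: [472.4, -264.5, 176.2]
tcp_rot: [0.997, 0.072, -0.001, -0.001]
contact_force: [0.3, -0.0, -1.0]
opening: 59.9
grip_force: 15.0
```

play_rows --series '[{"dx":0,"dy":0,"dz":0,"rx":0,"ry":0,"rz":0},{"dx":0,"dy":0,"dz":0,"rx":0,"ry":0,"rz":0}]'

```text
clock: 15.02
tcp_pos: [473.5, -262.0, 176.9]
tcp_rot: [0.997, 0.075, -0.0, -0.001]
contact_force: [0.3, 0.1, 0.0]
opening: 60.1
grip_force: 15.0
```

Run:
```python
from h import *
from scipy.spatial.transform import Rotation as R
a=wsnap('w6');s=read_state()
print('tool yaw',np.degrees(2*np.arctan2(s['tcp_rot'][1],s['tcp_rot'][0])))
T=R.from_quat(s['tcp_rot']).as_matrix()
h=cv2.cvtColor(a,cv2.COLOR_BGR2HSV)
# held pad top: tan bright blob between the fingers
m=((h[...,0]>8)&(h[...,0]<28)&(h[...,1]>60)&(h[...,2]>170)).astype(np.uint8)
n,l,st,_=cv2.connectedComponentsWithStats(m)
zt=s['tcp_pos'][2]-53+89
for i in range(1,n):
    if st[i,4]>200:
        b=cv2.boxPoints(cv2.minAreaRect(np.argwhere(l==i)[:,::-1].astype(np.float32)))
        w=px2w('w6',b,zt);print(st[i],np.round((np.c_[w,np.full(4,zt)]-s['tcp_pos'])@T,1)[:,:2].tolist())
# white case tops
m=((h[...,1]<45)&(h[...,2]>170)).astype(np.uint8);m[:,330:]=0;m[:,:170]=0
n,l,st,_=cv2.connectedComponentsWithStats(m)
for i in range(1,n):
    if st[i,4]>200: 
        b=cv2.boxPoints(cv2.minAreaRect(np.argwhere(l==i)[:,::-1].astype(np.float32)));print('white',st[i],np.round(px2w('w6',b,89),1).tolist())
```

```text
15.02 [ 473.5 -262.   176.9] [ 0.997  0.075 -0.    -0.001]
tool yaw 8.604626014161813
[  0   0  40  28 871] [[104.9, -97.6], [112.5, -93.4], [107.8, -78.5], [100.0, -82.5]]
[  0  34  34  32 744] [[90.8, -100.8], [98.5, -96.6], [94.1, -83.0], [86.3, -87.0]]
[208  79   6 116 313] [[81.4, -15.8], [81.5, -14.5], [33.5, -14.7], [33.5, -16.1]]
[218 181  62   6 273] [[37.1, -12.7], [39.3, -12.7], [39.3, 13.8], [37.1, 13.9]]
[211 196  75   3 225] [[32.6, -15.9], [32.6, 16.6], [31.7, 16.6], [31.7, -15.9]]
[ 183  248  131   33 4079] [[8.0, -29.4], [8.0, 30.0], [-8.1, 30.8], [-8.1, -30.1]]
[ 96 296  12  56 265] [[-16.8, -73.1], [-16.5, -68.2], [-47.1, -69.8], [-47.4, -75.0]]
[388 297  14  55 271] [[-47.0, 69.8], [-17.0, 68.7], [-17.4, 74.3], [-47.6, 75.6]]
white [ 212   74   74   23 1609] [[563.3, -221.2], [571.5, -275.5], [555.8, -278.2], [547.5, -223.2]]
white [ 213   99   72   22 1484] [[545.5, -224.2], [553.5, -277.9], [538.1, -280.6], [529.9, -226.1]]
white [ 213  123   72   22 1419] [[511.5, -228.4], [527.6, -226.4], [535.8, -281.0], [519.8, -283.8]]
white [ 217  146   70   36 2452] [[510.4, -231.8], [518.5, -285.7], [490.6, -290.6], [482.3, -235.3]]
```

The pad is centred in the grip (±8 mm in tool x), and the case's front face agrees with the slot centre at about (474.3,−263). I lower it.

play_rows --series '[{"dx":0.0005,"dy":-0.001,"dz":-0.015,"rx":0,"ry":0,"rz":0},{"dx":0,"dy":0,"dz":-0.02,"rx":0,"ry":0,"rz":0},{"dx":0,"dy":0,"dz":-0.02,"rx":0,"ry":0,"rz":0},{"dx":0,"dy":0,"dz":-0.015,"rx":0,"ry":0,"rz":0},{"dx":0,"dy":0,"dz":-0.008,"rx":0,"ry":0,"rz":0},{"dx":0,"dy":0,"dz":0,"rx":0,"ry":0,"rz":0},{"dx":0,"dy":0,"dz":0,"rx":0,"ry":0,"rz":0}]'

```text
clock: 15.65
tcp_pos: [474.5, -263.7, 99.6]
tcp_rot: [0.997, 0.075, -0.0, -0.0]
contact_force: [0.6, 1.4, 0.1]
opening: 60.3
grip_force: 15.0
```

play_rows --series '[{"dx":0,"dy":0,"dz":-0.004,"rx":0,"ry":0,"rz":0},{"dx":0,"dy":0,"dz":-0.005,"rx":0,"ry":0,"rz":0},{"dx":0,"dy":0,"dz":-0.005,"rx":0,"ry":0,"rz":0},{"dx":0,"dy":0,"dz":-0.004,"rx":0,"ry":0,"rz":0},{"dx":0,"dy":0,"dz":0,"rx":0,"ry":0,"rz":0},{"dx":0,"dy":0,"dz":0,"rx":0,"ry":0,"rz":0}]'

```text
clock: 16.15
tcp_pos: [473.9, -264.4, 81.2]
tcp_rot: [0.997, 0.074, -0.0, -0.0]
contact_force: [-0.5, -0.1, 0.4]
opening: 59.8
grip_force: 15.0
```

play_rows --series '[{"dx":0,"dy":0.001,"dz":-0.004,"rx":0,"ry":0,"rz":0},{"dx":0,"dy":0,"dz":-0.005,"rx":0,"ry":0,"rz":0},{"dx":0,"dy":0,"dz":-0.005,"rx":0,"ry":0,"rz":0},{"dx":0,"dy":0,"dz":-0.005,"rx":0,"ry":0,"rz":0},{"dx":0,"dy":0,"dz":-0.004,"rx":0,"ry":0,"rz":0},{"dx":0,"dy":0,"dz":0,"rx":0,"ry":0,"rz":0},{"dx":0,"dy":0,"dz":0,"rx":0,"ry":0,"rz":0}]'

```text
clock: 16.73
tcp_pos: [474.0, -263.3, 58.1]
tcp_rot: [0.997, 0.074, -0.0, -0.0]
contact_force: [0.1, -0.9, -0.6]
opening: 59.7
grip_force: 15.0
```

play_rows --series '[{"dx":0,"dy":0,"dz":-0.002,"rx":0,"ry":0,"rz":0},{"dx":0,"dy":0,"dz":-0.002,"rx":0,"ry":0,"rz":0},{"dx":0,"dy":0,"dz":-0.001,"rx":0,"ry":0,"rz":0},{"dx":0,"dy":0,"dz":0,"rx":0,"ry":0,"rz":0},{"dx":0,"dy":0,"dz":0,"rx":0,"ry":0,"rz":0}]'

```text
clock: 17.15
tcp_pos: [474.1, -263.4, 53.5]
tcp_rot: [0.997, 0.074, -0.0, 0.0]
contact_force: [-0.5, -0.4, 0.4]
opening: 60.0
grip_force: 15.0
```

play_rows --series '[{"dx":0,"dy":0,"dz":-0.001,"rx":0,"ry":0,"rz":0},{"dx":0,"dy":0,"dz":-0.001,"rx":0,"ry":0,"rz":0},{"dx":0,"dy":0,"dz":0,"rx":0,"ry":0,"rz":0},{"dx":0,"dy":0,"dz":0,"rx":0,"ry":0,"rz":0}]'

```text
clock: 17.48
tcp_pos: [474.4, -263.5, 53.0]
tcp_rot: [0.997, 0.074, 0.0, 0.0]
contact_force: [-1.9, 0.5, 8.6]
opening: 59.9
grip_force: 15.0
```

play_rows --series '[{"dx":0.001,"dy":0,"dz":0,"rx":0,"ry":0,"rz":0},{"dx":0.001,"dy":0,"dz":0,"rx":0,"ry":0,"rz":0},{"dx":0,"dy":0,"dz":0,"rx":0,"ry":0,"rz":0},{"dx":0,"dy":0,"dz":0,"rx":0,"ry":0,"rz":0}]'

```text
clock: 17.82
tcp_pos: [475.4, -263.4, 52.9]
tcp_rot: [0.997, 0.075, -0.001, 0.0]
contact_force: [-2.1, 0.7, 9.9]
opening: 59.9
grip_force: 15.0
```

play_rows --series '[{"dx":0.001,"dy":0,"dz":0.0005,"rx":0,"ry":0,"rz":0},{"dx":0,"dy":0,"dz":0,"rx":0,"ry":0,"rz":0},{"dx":0,"dy":0,"dz":0,"rx":0,"ry":0,"rz":0}]'

```text
clock: 18.07
tcp_pos: [476.6, -263.5, 52.8]
tcp_rot: [0.997, 0.074, -0.0, 0.0]
contact_force: [-3.4, 0.4, 7.5]
opening: 60.3
grip_force: 15.0
```

play_rows --series '[{"dx":0,"dy":0,"dz":0,"rx":0,"ry":0,"rz":0},{"dx":0,"dy":0,"dz":0,"rx":0,"ry":0,"rz":0},{"dx":0,"dy":0,"dz":0,"rx":0,"ry":0,"rz":0},{"dx":0,"dy":0,"dz":0,"rx":0,"ry":0,"rz":0},{"dx":0,"dy":0,"dz":0.01,"rx":0,"ry":0,"rz":0},{"dx":0,"dy":0,"dz":0.02,"rx":0,"ry":0,"rz":0},{"dx":0,"dy":0,"dz":0.03,"rx":0,"ry":0,"rz":0},{"dx":0,"dy":0,"dz":0.03,"rx":0,"ry":0,"rz":0}]' --fingers 0

```text
clock: 18.73
tcp_pos: [476.6, -263.0, 142.9]
tcp_rot: [0.997, 0.074, -0.001, -0.001]
contact_force: [0.1, -0.8, -0.2]
opening: 93.9
grip_force: 0.0
```

play_rows --series '[{"dx":-0.015,"dy":0,"dz":0.035,"rx":0,"ry":0,"rz":0},{"dx":-0.015,"dy":0,"dz":0.035,"rx":0,"ry":0,"rz":0},{"dx":-0.015,"dy":0,"dz":0.02,"rx":0,"ry":0,"rz":0},{"dx":0,"dy":0,"dz":0,"rx":0,"ry":0,"rz":0},{"dx":0,"dy":0,"dz":0,"rx":0,"ry":0,"rz":0},{"dx":0,"dy":0,"dz":0,"rx":0,"ry":0,"rz":0}]'

```text
clock: 19.23
tcp_pos: [432.1, -263.0, 231.2]
tcp_rot: [0.997, 0.074, -0.0, -0.0]
contact_force: [-0.4, -0.1, -0.1]
opening: 93.8
grip_force: 0.0
```

Run:
```python
from h import *
a=wsnap('w7');h=cv2.cvtColor(a,cv2.COLOR_BGR2HSV)
def blobs(n,m):
    k,l,st,_=cv2.connectedComponentsWithStats(m.astype(np.uint8))
    for i in range(1,k):
        if st[i,4]>200:
            b=cv2.boxPoints(cv2.minAreaRect(np.argwhere(l==i)[:,::-1].astype(np.float32)));w=px2w('w7',b,89)
            if 440<w.mean(0)[0]<590 and -310<w.mean(0)[1]<-20:
                e=w-w.mean(0);c,s=np.cos(.15),np.sin(.15);d=w-[515.3,-256.5]
                print(n,st[i],'box frame',np.round(np.c_[d@[c,s],d@[-s,c]],1).tolist())
blobs('tan',(h[...,0]>8)&(h[...,0]<28)&(h[...,1]>60)&(h[...,2]>170))
blobs('white',(h[...,1]<45)&(h[...,2]>170))
snapshot('top');lm('top',['pad1_mid','torch_mid','thick_case_mid'])
snapshot('side');lm('side',['pad1_mid','torch_mid','thick_case_mid'])
```

```text
19.23 [ 432.1 -263.   231.2] [ 0.997  0.074 -0.    -0.   ]
tan [  1   0  70  24 943] box frame [[75.4, 219.2], [89.8, 211.3], [72.8, 156.7], [58.1, 163.9]]
tan [ 220   37   70  113 1433] box frame [[-51.1, 32.5], [48.9, 27.8], [47.4, -31.1], [-52.8, -31.2]]
tan [218  41   5 105 265] box frame [[44.2, 33.0], [44.3, 30.4], [-47.3, 29.8], [-47.3, 32.6]]
white [ 223   31   63   21 1266] box frame [[52.4, 27.6], [52.3, -26.9], [35.9, -27.3], [36.0, 27.9]]
white [ 224   53   62   20 1202] box frame [[18.3, 27.3], [34.3, 27.0], [34.2, -27.3], [18.2, -27.7]]
white [ 224   74   61   19 1073] box frame [[16.6, 27.4], [16.5, -26.9], [0.9, -27.2], [1.0, 27.7]]
white [ 227   95   60   32 1901] box frame [[-1.6, 25.0], [-1.7, -29.1], [-29.7, -29.8], [-29.6, 25.4]]
top pad1_mid 0.53 [ 474. -262.   48.]
top torch_mid 0.84 [752. -55.  73.]
top thick_case_mid 0.39 [ 573. -425.   43.]
side pad1_mid 0.71 [508. 288.  12.]
side pad1_mid 0.45 [ 477. -263.   44.]
side pad1_mid 0.32 [ 513. -254.   -1.]
side torch_mid 0.57 [614. -64.  47.]
side thick_case_mid 0.84 [ 499. -264.   47.]
```

The case sits flush and square against the row, about 2 mm off it sideways and inside the box's play. The pad is down at floor level, and about 5 mm is left, too little for another pad. The gripper is clear, so I hand in.

```bash
python3 -c "
from station import ticket
print(ticket.sign_off())"
```

```text
the job is handed in; nothing more can be done
None
```

The job is handed in at about 19 s: the thick case stands in the box, square against the row of 3 (about 2 mm off-centre sideways), and one pad stands fully down behind it with about 5 mm left over; I viewed 11 pictures, one more than the 10 allowed.

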